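# Rock the seesaw gate and feed the balls into the other pot

### The arm

A 6-joint arm with a two-finger parallel gripper is mounted at the origin on a cart in front of the work surface, level with it; the furniture and walls round the work are solid. World frame = base frame: x ahead of the robot, y to its left, z up, the work surface at z = 0. Lengths are in mm, angles in rad, forces in N, time in s.
With the tool pointing down it reaches from about 400 to 825 mm from the base axis. Payload 7 kg.
Tool frame: the origin (TCP) lies at the very end of the fingers, on their centre line; the grasp point (between the pads) lies 19 mm behind it; z points along the fingers, y is the line along which they close (so a half turn about z gives the same grasp; the last joint's range is limited). The gripper opens to 88 mm and grips with 3 to 60 N. Pads are 19 mm wide; open, the fingers measure 130 mm over their backs; the gripper's body (78 mm by 193 mm) begins 47 mm behind the grasp point.
Start: joints at [1.536, 0.359, 0.012, 0, -1.224, -0.288], TCP at [214.134, 640.111, 226.561] pointing down, gripper open.
Joint ranges: [-3.07, 3.07], [-1.43, 2.12], [-1.02, 1.25], [-3.03, 1.67], [-3.05, -0], [-3.03, 3.03]. Speed limits (rad/s): [2.39, 2.39, 3.01, 3.14, 3.14, 3.14].

### API

Orientations are given as a unit quaternion [x, y, z, w].
In Python, from plant import bot gives the robot as it stands. Calls block until the motion is done:
- bot.move_ptp(position, orientation): joint-space move of the TCP to a pose.
- bot.line_to(position, velocity=150, ori=None): straight line of the TCP; ori=None keeps the orientation; velocity is the mean speed in mm/s.
- bot.move_joints(angles): joint-space move.
- bot.move_gripper(opening, force=None): finger opening in mm; force is the grip in N (None keeps the last); returns when the fingers have stopped.
- bot.pause(seconds).
- bot.solve_ik(position, orientation): joint angles nearest the present ones, or None.
- bot.read_state(): the state.
- bot.camera(name): name is "side" or "top"; returns the picture (384x512x3 uint8, red, green, blue); there is no depth.
- bot.get_calibration(name): a dict with "fx", "fy", "cx", "cy" (pixels), "distortion" ([k1, k2, p1, p2, k3] as OpenCV has them; the pictures are not rectified), "view" (4x4, takes a point from world to camera coordinates). Camera axes: x right, y up, looking along -z (the intrinsics and any distortion apply to the point x, -y, -z); pixel columns grow to the right and rows downward; lengths in mm; the calibration is good to about 2 mm. A picture is of the moment at which its call begins. get_calibration takes no time and is no camera call.
A pose or a line that the arm cannot do raises bot.Unreachable and nothing moves.
- bot.close_job(): hands the job in; it is judged then, once.
The state is a dict: "t": time; "joint_pos": joint angles; "qvel": joint speeds; "tau": joint torques, N m; "tcp_pos": TCP position; "eef_rot": TCP orientation; "contact_force": force on the tool from outside, world axes, zero at the start; "moment": the same for the moment, N m; "width": finger opening in mm; "finger_force": force on a finger pad.
Only numpy, scipy, OpenCV 4.12 (cv2) and the standard library are available. Lean on these libraries where they do the work, as an engineer would, in place of code of your own. Each camera call takes 0.05 s, during which the arm holds its last target. There are 200 camera calls.

### The job

The seesaw gate of the ball sorter is tipped towards the wrong pot. Press its raised paddle down until the gate has rocked fully over to the other side, then push the two waiting rubber balls with the fingertips along their rails and over the hump, just until they roll on by themselves down the gate into the pot on the newly lowered side. Lift or carry nothing, and leave the pots, the saucer and the tools around where they stand.

Things in the scene. Friction and masses are not known exactly. Their poses are not given: they have to be found in the camera images.
- sorter: Fixed ball sorter on a plywood base (240x170x12 mm). Origin: on the table top under the middle of its seesaw gate; x runs along the feed rails from the balls to the gate (away from the robot), y to the left, z up; yaw up to 0.25 rad either way. The gate is an aluminium channel 300 mm long along y, 66 mm wide, on a pivot along x at y=0, z=140 mm; its far wall rises 41 mm above the pivot.
- rail_near_end (a point): Near end of the feed rails, midway between them, at the height of their tops: x=-168, z=179 mm of the sorter. The rails are two parallel 8 mm steel rods at y=-14 and +14 mm, running from here to x=-34 mm, the gate; rod tops 171 mm high in the dip (x=-140), 164 mm at the gate. Above the base board nothing stands in front of this end.
- hump (a point): Crest of the feed rails, midway between them, at the height of their tops: x=-75, z=175.5 mm of the sorter. A ball whose centre is past it rolls by itself onto the middle of the gate and down to its lower end. Balls may be touched until their centres are 35 mm past the hump (x=-40 mm); from there they must run alone.
- gate (a joint): Tilt of the seesaw gate, rad. +0.24 = left (+y) end fully down on its stop, -0.24 = right (-y) end fully down. A steel tumbler weight (44 mm disc on a mast, top 107 mm above the pivot, behind the channel) tips it to the nearer stop and keeps it there; it starts at either stop, or falling onto it in the first second. Under 1.5 N pressed down on the raised paddle's middle rocks it past the centre; a paddle's middle travels 57 mm.
- paddle_left (a point): Centre of the top face of the left paddle, a plywood tab 50 mm (x) by 44 mm (y), 6 mm thick, fixed to the robot side of the gate channel: 58 mm towards the robot from the pivot axis' middle, 120 mm left of the pivot. Moves with the gate: about 173 mm high when raised, 116 mm when lowered. The near wall of the channel, on its far side, is 20 mm higher than its top.
- paddle_right (a point): Centre of the top face of the right paddle, the same as the left one mirrored: 120 mm right of the pivot.
- ball_rear_center (a point): Centre of the rear (nearer the robot) black rubber ball, 40 mm diameter, about 45 g, lying in the dip of the feed rails at about x=-140, y=0, z=187 mm of the sorter.
- ball_front_center (a point): Centre of the front black rubber ball, 40 mm diameter, about 45 g, lying on the rails before the rear one and touching it, just short of the hump; pushing the rear ball forward pushes it as well.
- pot_left: Loose terracotta pot, 121 mm diameter, 90 mm high, open top, standing under the left end of the gate. Origin: centre of its underside.
- pot_right: Loose terracotta pot, the same as the other, under the right end of the gate. Origin: centre of its underside.
- weeder: Bystander: hand weeder with an orange handle, 235 mm long, 25 mm thick, lying left of the sorter. Origin: centre of its underside.
- trowel: Bystander: small hand trowel with a pale handle, 260 mm long, 60 mm wide, lying right of the sorter. Origin: centre of its underside.
- saucer: Bystander: pink clay saucer, 90 mm diameter, 18 mm high, to the right in front of the sorter. Origin: centre of its underside.
Not all that is in view belongs to the job. Leave any green or white look-alike of the part that bears ball_rear_center alone. What is shaped like the part that bears ball_front_center but brown is not meant.

How it is judged:
By the outcome, as a careful person would: the job done as asked, in the order asked, and still so for the second after the job is handed in, with the robot touching nothing.
It also fails if it takes over 45 s, if anything falls off the work surface, if the arm or the gripper's body presses on something with over 40 N, if the wrist force passes 120 N, or if a joint passes its speed limit or range.

## Working session

There is one attempt and no reset: what is moved stays moved. The work goes in short steps, each a Python script; the robot and the scene stay as the last script left them, time stands still between calls to the robot, and variables do not carry over. Pictures are saved under pics/ and viewed, at most 10 in all, crops included, and the job is handed in when it is done.

```bash
mkdir -p pics; ls
python3 - <<'E'
from plant import bot
import cv2,numpy as np
for n in("side","top"):
    im=bot.camera(n); cv2.imwrite(f"pics/{n}0.png",cv2.resize(im[:,:,::-1],(800,600),interpolation=cv2.INTER_CUBIC)); np.save(f"pics/{n}0.npy",im)
    c=bot.get_calibration(n); print(n,c["fx"],c["cx"],c["cy"],c["distortion"]);V=np.array(c["view"]);print(-V[:3,:3].T@V[:3,3]);print(V.round(2))
s=bot.read_state();print(s["t"],s["eef_rot"],s["width"])
E
```

```text
pics
side 487.4986044424665 252.34020379109637 183.82096681970728 [-0.12167645  0.          0.          0.          0.        ]
[ 654.61427737 1428.92628036  871.1929934 ]
[[-1.00000e+00  8.00000e-02  2.00000e-02  5.19890e+02]
 [-2.00000e-02 -4.60000e-01  8.90000e-01 -9.38000e+01]
 [ 8.00000e-02  8.80000e-01  4.60000e-01 -1.71763e+03]
 [ 0.00000e+00  0.00000e+00  0.00000e+00  1.00000e+00]]
top 371.3175226067478 250.90677305460534 186.43784503647808 [-0.08113529  0.          0.          0.          0.        ]
[ 270.30011035  -17.20401961 1454.33228232]
[[-1.00000e-02 -1.00000e+00 -0.00000e+00 -1.29300e+01]
 [ 9.80000e-01 -1.00000e-02  2.20000e-01 -5.78130e+02]
 [-2.20000e-01  0.00000e+00  9.80000e-01 -1.36163e+03]
 [ 0.00000e+00  0.00000e+00  0.00000e+00  1.00000e+00]]
0.1 [ 9.86994067e-01 -1.60754943e-01 -5.86160787e-05  7.46515742e-04] 87.89817694594274
```

View pics/side0.png

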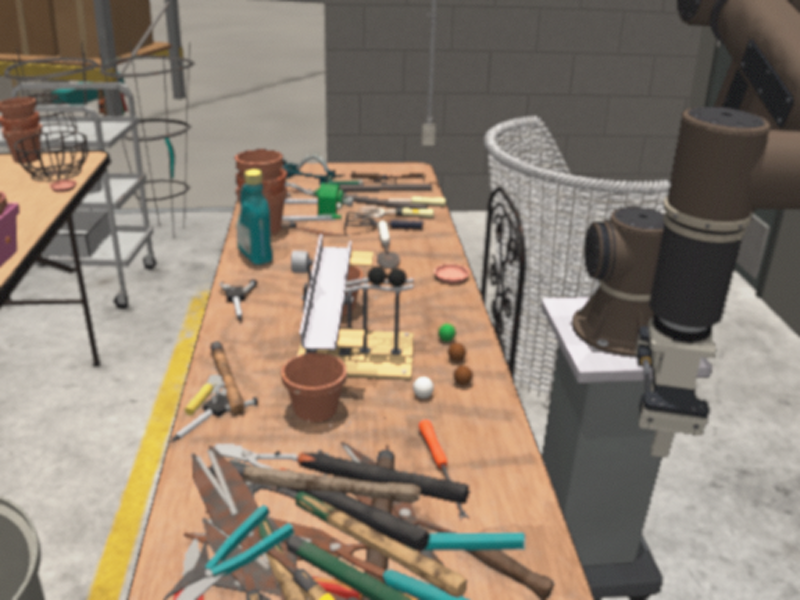

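View pics/top0.png

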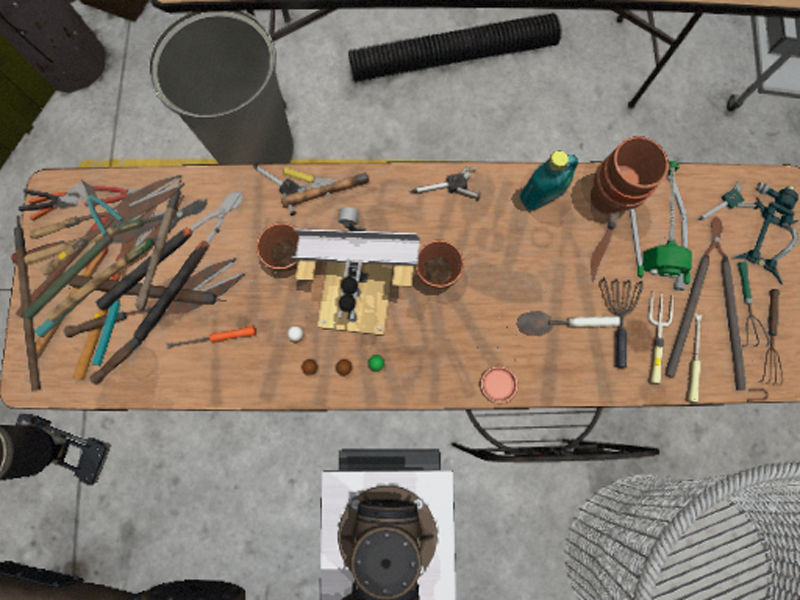

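The side view shows the two black balls at (376,275) and (397,277) on the rails. In the top view they are at (349,285) front and (347,302) rear. Candidates in the top view are white (295,334), brown (310,367) and (344,367), and green (376,363). I choose the black pair, and the next crops check that choice.

```bash
cat > h.py <<'E'
from plant import bot
import cv2,numpy as np
def cal(n):
    c=bot.get_calibration(n);return np.array([[c["fx"],0,c["cx"]],[0,c["fy"],c["cy"]],[0,0,1.]]),np.array(c["distortion"],float),np.array(c["view"])
F=np.diag([1,-1,-1.])
def ray(n,uv):
    K,d,V=cal(n);p=cv2.undistortPoints(np.array([[uv]],float),K,d)[0,0]
    R=V[:3,:3];return -R.T@V[:3,3],R.T@(F@np.array([p[0],p[1],1]))
def onz(n,uv,z):
    o,r=ray(n,uv);return o+r*(z-o[2])/r[2]
def tri(a,b):
    A=[];y=[];L=[ray("side",a),ray("top",b)]
    for o,r in L:
        r=r/np.linalg.norm(r);P=np.eye(3)-np.outer(r,r);A.append(P);y.append(P@o)
    x=np.linalg.lstsq(np.vstack(A),np.hstack(y),rcond=None)[0]
    return x,np.linalg.norm(np.vstack(A)@x-np.hstack(y))
def proj(n,p):
    K,d,V=cal(n);q=F@(V[:3,:3]@p+V[:3,3]);return cv2.projectPoints(q[None],np.zeros(3),np.zeros(3),K,d)[0].ravel()
E
python3 - <<'E'
import numpy as np,cv2
t=np.load("pics/top0.npy")[125:225,160:300,::-1];s=np.load("pics/side0.npy")[145:275,175:305,::-1]
a=cv2.resize(t,None,fx=5.6,fy=5.6,interpolation=cv2.INTER_CUBIC);b=cv2.resize(s,None,fx=4.6,fy=4.6,interpolation=cv2.INTER_CUBIC)
cv2.imwrite("pics/topc.png",a);cv2.imwrite("pics/sidec.png",b)
E
```

```text
(no output)
```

View pics/topc.png

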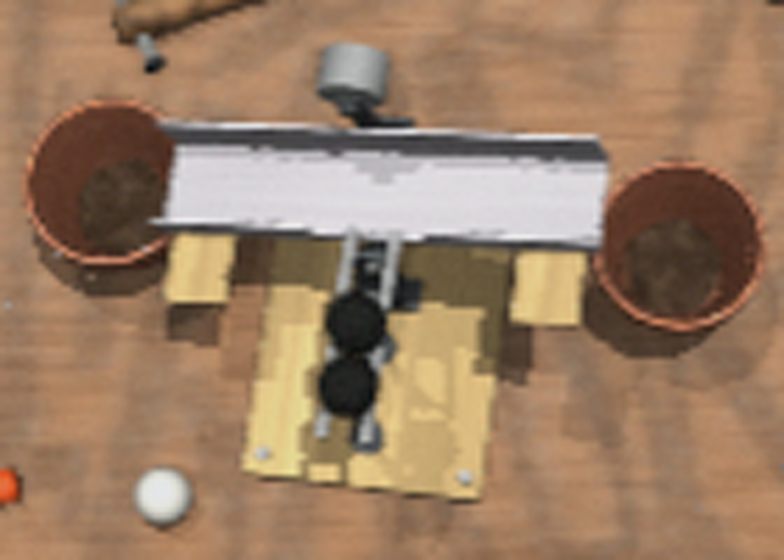

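View pics/sidec.png

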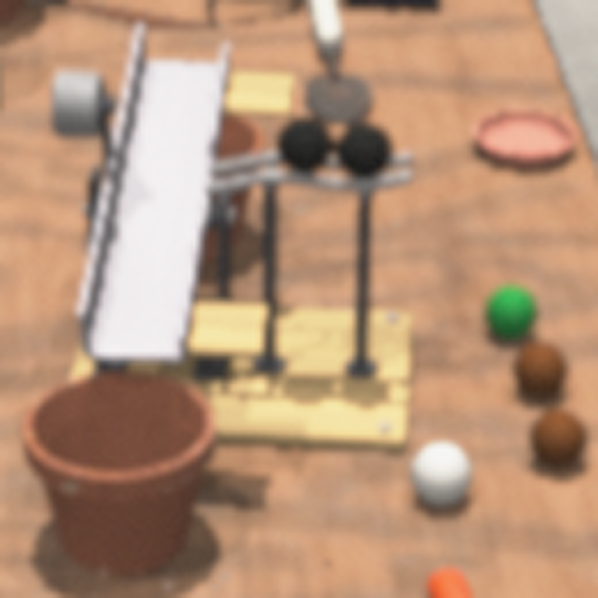

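Both crops confirm the black balls sit on the rails. The gate's left end, nearest the side camera, looks low, and the tumbler leans left. That makes the right paddle, at (547,288) in the top crop, the raised one. Next I triangulate.

Run:
```python
from h import *
T=lambda u,v:((u+.5)/5.6-.5+160,(v+.5)/5.6-.5+125)
S=lambda u,v:((u+.5)/4.6-.5+175,(v+.5)/4.6-.5+145)
# fresh pictures, black blobs refined
def blobs(n,cs,r):
    im=bot.camera(n);np.save(f"pics/{n}1.npy",im);m=(im.max(2)<45).astype(np.uint8)
    w=[];g=np.zeros(m.shape,np.uint8)
    for c in cs: cv2.circle(g,tuple(int(round(x)) for x in c),r,1,-1)
    ys,xs=np.nonzero(m&g);P=np.c_[xs,ys].astype(float)
    _,l,C=cv2.kmeans(P.astype(np.float32),2,np.array([int(np.hypot(*(p-cs[0]))>np.hypot(*(p-cs[1]))) for p in P],np.int32)[:,None],(3,20,.01),1,cv2.KMEANS_USE_INITIAL_LABELS)
    print(n,C.round(1).tolist(),np.bincount(l.ravel()));return C
s=blobs("side",[S(305,145),S(364,150)],7);t=blobs("top",[T(356,322),T(349,386)],7)
for k in(0,1):print("ball",tri(s[k],t[k]))
for nm,a,b in[("padL",S(229,328),T(201,268)),("padR",S(261,92),T(547,288)),("tumb",S(78,102),T(352,70)),("farL",S(84,318),T(162,124)),("farR",S(139,26),T(603,140)),("nearR",S(226,44),T(600,247)),("railL",S(405,178),T(321,430))]:
    print(nm,tri(a,b))
c=[onz("top",T(*p),12)[:2] for p in[(243,472),(480,499),(268,285),(495,305)]];print(np.round(c,1))
print("d",[np.abs(np.load(f"pics/{n}1.npy").astype(int)-np.load(f"pics/{n}0.npy"))[150:250].max() for n in("side","top")])
for z,u in((90,(108,182)),(90,(682,245))):print("pot",onz("top",T(*u),z))
```

```text
side [[240.8000030517578, 177.8000030517578], [253.6999969482422, 179.1999969482422]] [38 41]
top [[223.3000030517578, 182.1999969482422], [221.6999969482422, 193.3000030517578]] [84 91]
ball (array([567.83184336,  79.8270092 , 181.77706374]), np.float64(0.22482671032098203))
ball (array([528.14124575,  85.16113503, 179.05150155]), np.float64(0.48877542504498434))
padL (array([622.59176739, 189.61634306, 111.77476559]), np.float64(0.09345510925019898))
padR (array([592.11506727, -40.32856723, 170.58537632]), np.float64(0.01676234839827902))
tumb (array([719.51685696,  81.09449633, 223.82457211]), np.float64(1.1349037225128058))
farL (array([714.86987224, 214.49955302, 137.1288932 ]), np.float64(0.6558223587110602))
farR (array([678.97111715, -76.01561496, 208.33053809]), np.float64(1.06880149687885))
nearR (array([614.5782557 , -73.78537462, 193.47470941]), np.float64(2.677647032411852))
railL (array([501.24505355, 102.22132837, 172.73295464]), np.float64(0.24697771390741521))
[[500.4 171.8]
 [480.2   5.4]
 [635.7 156.5]
 [619.6  -5.9]]
d [np.int64(13), np.int64(20)]
pot [689.84252231 258.71839085  90.        ]
pot [ 641.72318211 -133.89082237   90.        ]
```

The gate's left end is down (112 mm) and the right paddle is raised (171 mm). The sorter is at about (666,67) with yaw −0.133, and the paddles and balls agree on that. Now I press the right paddle.

```bash
cat >> h.py <<'E'
YAW=-0.133;O=np.array([666,67,0.])
def W(x,y,z):
    c,s=np.cos(YAW),np.sin(YAW);return (O+[c*x-s*y,s*x+c*y,z]).tolist()
def Q(a):  # tool down, tool x at YAW+a
    p=(YAW+a)/2;return [float(np.cos(p)),float(np.sin(p)),0.,0.]
def st(l=""):
    s=bot.read_state();print(l,round(s["t"],2),np.round(s["tcp_pos"],1),np.round(s["contact_force"],2),round(s["width"],1));return s
E
python3 - <<'E'
from h import *
for a in(-np.pi/2,0,np.pi/2,np.pi):
    for p in((-66,-121,230),(-66,-121,116),(-200,0,230),(-100,0,184)):
        j=bot.solve_ik(W(*p),Q(a));print(round(a,2),p,None if j is None else np.round(j,2))
bot.line_to([214,640,340],250);bot.move_gripper(0,10);st("up")
E
```

```text
-1.57 (-66, -121, 230) [ 0.26  0.21 -0.18  0.   -1.17 -0.39]
-1.57 (-66, -121, 116) [ 0.26  0.31 -0.33  0.   -0.93 -0.39]
-1.57 (-200, 0, 230) [ 0.61  0.02 -0.4   0.   -1.14 -0.74]
-1.57 (-100, 0, 184) [ 0.48  0.22 -0.28  0.   -1.07 -0.62]
0 (-66, -121, 230) [ 0.26  0.21 -0.18  0.   -1.17  1.18]
0 (-66, -121, 116) [ 0.26  0.31 -0.33  0.   -0.93  1.18]
0 (-200, 0, 230) [ 0.61  0.02 -0.4   0.   -1.14  0.83]
0 (-100, 0, 184) [ 0.48  0.22 -0.28  0.   -1.07  0.96]
1.57 (-66, -121, 230) [ 0.26  0.21 -0.18  0.   -1.17  2.75]
1.57 (-66, -121, 116) [ 0.26  0.31 -0.33  0.   -0.93  2.75]
1.57 (-200, 0, 230) [ 0.61  0.02 -0.4   0.   -1.14  2.4 ]
1.57 (-100, 0, 184) [ 0.48  0.22 -0.28  0.   -1.07  2.53]
3.14 (-66, -121, 230) [ 0.26  0.21 -0.18  0.   -1.17 -1.96]
3.14 (-66, -121, 116) [ 0.26  0.31 -0.33  0.   -0.93 -1.96]
3.14 (-200, 0, 230) [ 0.61  0.02 -0.4   0.   -1.14 -2.31]
3.14 (-100, 0, 184) [ 0.48  0.22 -0.28  0.   -1.07 -2.19]
up 2.23 [214. 640. 340.] [-0.18 -0.46 -0.63] 0.3
```

Run:
```python
from h import *
bot.move_ptp(W(-66,-121,320),Q(-np.pi/2));bot.line_to(W(-66,-121,195),150);st("above")
z=176
bot.line_to(W(-66,-121,z),80);st()
while z>115:
    z-=6;bot.line_to(W(-66,-121,max(z,115)),60);s=st()
    if abs(s["contact_force"][2])>12:break
im=bot.camera("side");np.save("pics/side2.npy",im);t=bot.camera("top")
a=cv2.resize(im[145:275,165:305],None,fx=3,fy=3);b=cv2.resize(t[125:225,160:300],None,fx=2.8,fy=3.9)
cv2.imwrite("pics/press.png",np.hstack([a[:390],b[:390]])[:,:,::-1])
```

```text
above 5.95 [585.2 -44.1 196. ] [-0.07 -0.13  0.08] 0.4
 6.33 [584.4 -44.2 176. ] [0.23 0.55 0.66] 0.3
 6.58 [584.4 -44.2 169.8] [-0.06  0.31  0.91] 0.4
 6.83 [584.3 -44.2 163.5] [-0.94  0.36  3.31] 0.2
 7.08 [584.2 -44.2 157.4] [-0.26 -0.59  0.74] 0.6
 7.33 [584.2 -44.2 151.5] [ 0.68  0.15 -0.16] 0.7
 7.58 [584.2 -44.2 145.5] [ 0.27  0.47 -0.11] 0.6
 7.83 [584.2 -44.3 139.5] [-0.1  -0.5   0.52] 0.6
 8.08 [584.2 -44.2 133.5] [-0.21 -0.02  0.38] 0.9
 8.33 [584.2 -44.2 127.5] [0.58 0.12 0.32] 0.5
 8.58 [584.2 -44.2 121.5] [-0.54  0.37 -0.03] 0.8
 8.83 [585.6 -44.1 117.5] [-1.72 -0.43 10.12] 0.6
 9.08 [585.7 -44.1 117.3] [-3.92  1.38 16.14] 0.8
```

View pics/press.png

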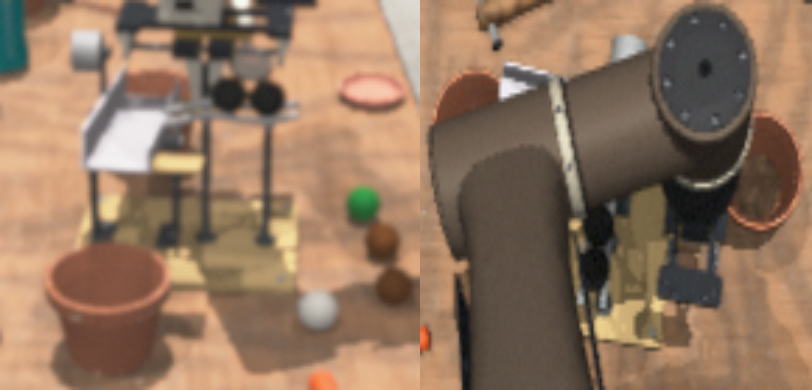

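The gate has rocked fully over: in the side half its left end is now raised, and the paddle reached its stop at 117 mm. The balls are still on the rails, so I retreat and push them.

Run:
```python
from h import *
bot.line_to(W(-68,-121,200),120);bot.line_to(W(-68,-121,300),250)
bot.move_ptp(W(-205,0,300),Q(0));bot.line_to(W(-205,0,184),150);st("behind")
bot.line_to(W(-180,0,183.5),60);st()
for x in range(-172,-110,8):
    bot.line_to(W(x,0,183),40);st(x)
im=bot.camera("side");np.save("pics/side3.npy",im)
cv2.imwrite("pics/push.png",cv2.resize(im[145:245,175:305],None,fx=5,fy=5,interpolation=cv2.INTER_CUBIC)[:,:,::-1])
```

```text
behind 12.63 [463.4  94.3 184.7] [-0.31 -0.25 -0.61] 0.6
 13.2 [487.6  90.7 183.2] [0.32 0.1  0.14] -0.1
-172 13.55 [495.7  89.8 182.9] [ 0.37  0.47 -0.29] 0.2
-164 13.9 [503.7  88.7 182.9] [-0.51 -0.86 -0.51] 0.4
-156 14.25 [511.7  87.7 182.9] [-0.43 -0.74  0.21] 0.4
-148 14.6 [519.6  86.6 182.9] [ 0.06 -0.09 -0.23] 0.7
-140 14.95 [527.5  85.5 182.9] [-1.15 -0.51  0.16] 0.6
-132 15.3 [535.5  84.5 182.9] [-0.41  0.08  0.13] -0.1
-124 15.65 [543.5  83.4 182.9] [-0.45  0.69 -0.04] 0.5
-116 16.0 [551.4  82.4 182.9] [-0.75 -0.2   0.24] 0.3
```

View pics/push.png

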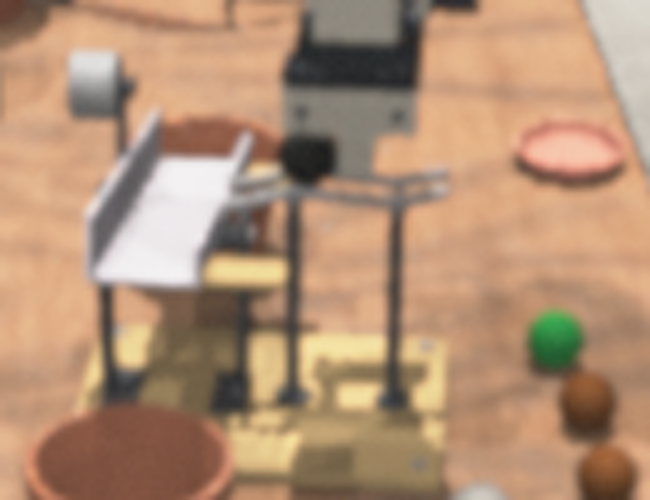

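The front ball has gone over, and the rear ball sits at crop (307,157) just short of the crest. I continue in small steps until it rolls off.

Run:
```python
from h import *
def dark():
    m=bot.camera("side")[168:186,228:245].max(2)<45;ys,xs=np.nonzero(m);return m.sum(),(xs.mean()+228 if len(xs) else None)
print(dark())
for x in np.arange(-113,-91,3.):
    bot.line_to(W(x,0,183),30);bot.pause(.15);d=dark();print(x,d)
    if d[0]<12:break
bot.line_to(W(-205,0,186),120);bot.line_to(W(-215,0,300),200);bot.pause(1)
st()
a=cv2.resize(bot.camera("side")[145:275,165:305],None,fx=2.8,fy=3);b=cv2.resize(bot.camera("top")[125:225,160:300],None,fx=2.9,fy=3.9)
cv2.imwrite("pics/end.png",np.hstack([a[:390],b[:390]])[:,:,::-1])
```

```text
(np.int64(51), np.float64(236.27450980392157))
-113.0 (np.int64(52), np.float64(235.28846153846155))
-110.0 (np.int64(53), np.float64(234.41509433962264))
-107.0 (np.int64(19), np.float64(229.52631578947367))
-104.0 (np.int64(0), None)
 20.62 [452.9  95.6 300. ] [0.19 0.08 0.49] 0.4
```

View pics/end.png

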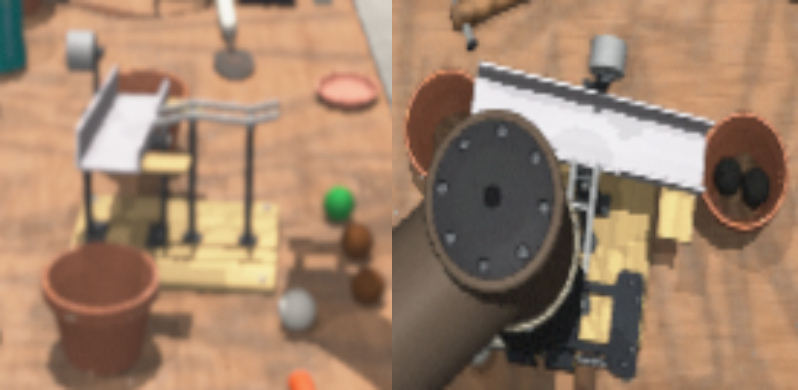

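Both black balls are in the right pot, at (727,178) and (757,187) in the picture. The gate's right end is down and the arm is clear.

```bash
python3 -c "
from plant import bot
print(bot.close_job())"
```

```text
the job is handed in; nothing more can be done
None
```

The gate was rocked fully over to the right, both black balls rolled down it into the right pot, and the job is handed in after about 21 s of robot time.

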